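Close the weld-spares tub with its hook-and-snap lid

TASK

Close the blue spares tub before welding starts: lay its white lid on it, slide the lid's thin tongue fully home under the tub's fixed lip, then press down the corners at the other end, one after the other, until both black spring clips have snapped back over the lid's edge and it lies flat on the rim. The lid is brittle, so press no harder than a thumb does and stop as soon as it seats; leave the other things on the bench where they are.

Things in the scene. Friction and masses are not known exactly. Their poses are not given: they have to be found in the camera images.
- tub: blue open plastic tub holding copper nozzles and a lens case, 150 (its x) x 104 (its y) x 50 mm, walls 3 mm, 0.9 to 1.1 kg, loose on the worktop. Origin: centre of its underside, z up. At its +x end (away from the robot) the fixed lip, at its -x end (toward the robot) two spring clips
- tub_lip (a point): middle of the lower inner edge of the tub's fixed overhanging lip: at (63, 0, 56.7) mm in the tub's frame, axes as the tub. The lip is 32 mm wide in y, reaches from x = 63 to 79 mm, underside z = 56.7, top z = 60.7 mm, and is closed behind by a stop face at x = 75 mm
- tub_rim (a point): middle of the tub's open mouth, at the height of the rim, 50 mm above its underside; axes as the tub. The lid's plate lies on this rim
- clip_left (a joint): left black spring clip at the tub's -x end, 20 mm wide, middle at y = +39 mm, hinged at z = 18 mm. rad: 0 = upright, grows as it is spread outward (to 0.35); springs back. Its barb points inward: tip x = -71.5, flat underside z = 52.6, slope up and outward from z = 53.6 to 62 mm (top). The lid's edge, pressed on the slope, spreads it 0.1 rad and snaps below: 10 to 25 N each
- clip_right (a joint): right spring clip, the same at y = -39 mm of the tub
- lid_grip (a point): centre of the grip rib on the loose white lid (0.13 kg), 21 mm above the worktop at the start. Rib 72 (lid's x) x 16 (y) x 18 (z) mm. The 4 mm plate's top lies 9 mm, its underside 13 mm below this point; it is 109 mm wide and runs from x = -76.5 (blunt end) to +72.5 mm (tongue end). Closed, this point is at about (1.5, 0, 63) mm in the tub's frame, axes alike
- lid_tongue (a point): middle of the end of the lid's thin tongue (3 mm thick, 100 mm wide, its last 14 mm), half-way up: 72.5 mm to +x of lid_grip and 11.5 mm lower, axes as the lid. Laid on about 15 mm short of home, the lid leans 0.1 rad: tongue end on the tub's long walls, blunt end on top of the clips
- lid_pad_left (a point): left thumb pad, where to press: on the plate's top, 19.5 mm from the blunt end, 38 mm to +y of the lid's middle line, just inside the left clip (the last 9 mm of the blunt end are a 2 mm edge that the clips hold). On each side the lid has a flared skirt, 119 mm over both, to 21 mm below lid_grip, outside the tub's long walls, about 2 mm play
- lid_pad_right (a point): right thumb pad, 38 mm to -y of the lid's middle line
- fuse_carton: small yellow carton 58x75x30 mm, bystander, origin under its centre
- pliers: red-handled pliers 153x50x13 mm, bystander, origin under the centre
- tape: roll of masking tape 96 mm across, 24 mm high, bystander, origin under its centre

How it is judged:
By the outcome, as a careful person would: the job done as asked, in the order asked, and still so for the second after the job is handed in, with the robot touching nothing.
It also fails if it takes over 58 s, if anything falls off the work surface, if the arm or the gripper's body presses on something with over 40 N, if the wrist force passes 120 N, or if a joint passes its speed limit or range.

ROBOT

A 6-joint arm with a two-finger parallel gripper is mounted at the origin on a cart in front of the work surface, level with it; the furniture and walls round the work are solid. World frame = base frame: x ahead of the robot, y to its left, z up, the work surface at z = 0. Lengths are in mm, angles in rad, forces in N, time in s.
With the tool pointing down it reaches from about 375 to 900 mm from the base axis. Payload 3.1 kg.
Tool frame: the origin (TCP) lies on the centre line of the jaws, within the pads' length; the fingertips stand env.nose_length ahead of it and the grasp point (between the pads) lies 6 mm ahead of it (env.nose_length is the distance from the TCP to the fingertips, in mm); z points along the fingers, y is the line along which they close (so a half turn about z gives the same grasp; the last joint's range is limited). The gripper opens to 87 mm and grips with 3 to 60 N. Pads are 19 mm wide; open, the fingers measure 117 mm over their backs; the gripper's body (75 mm by 190 mm) begins 51 mm behind the grasp point.
Start: joints at [-1.438, 0.527, 1.433, -0, 1.181, -0.178], TCP at [191.161, -595.025, 247.548] pointing down, gripper open.
Joint ranges: [-3.08, 3.08], [-0.75, 2.2], [0.22, 2.44], [-1.43, 4.57], [0, 2.65], [-2.85, 2.85]. Speed limits (rad/s): [2.79, 2.79, 3.14, 3.14, 3.14, 3.14].

INTERFACE

Orientations are given as a 3x3 rotation matrix whose columns are the frame's x, y, z axes.
In Python, from workcell import env, vision gives the robot as it stands.
- The arm moves only by the shell command python3 -m jog 'ROWS' [OPENING] [FORCE]. ROWS is JSON, a list of rows, each an object with "travel": the shift along the tool's x, y, z in units of 200 mm (1.0 is 200 mm), a list of three; "turn": the turn, a rotation vector about the tool's x, y, z in units of pi rad (1.0 is pi rad), a list of three. A call has 1 to 12 rows; each row is the pose to reach, as a shift and turn from the pose commanded when the call began, along the tool's axes at that moment, turning the shorter way round; what a row does not reach only later rows make up. A row lasts 1/12 s, in which the tool goes at most 41.7 mm and 7.16 degrees, less where a joint would pass 70% of its speed; a pose out of reach is approached as far as the arm can. A call with a number of a shift or a turn outside -1 to 1 is refused whole. A call with a gripper value outside its range is refused whole. OPENING is the opening, from 0 (shut) to 1 (fully open), set as the call begins (- or left out, the last holds). The fingers move at their own pace and stop on an object; FORCE is the grip in N (left out, the last holds). Time passes only in rows, so rows that repeat a pose let the fingers close. It gives the time, the measured TCP pose, the force, the opening and the grip force at its end, in the units of the state.
- env.get_state(): the state, without advancing time (a new reading comes with each control period).
- vision.read_camera(name): name is "scene" or "side" or "wrist"; returns a dict with "image" (480x640x3 uint8, red, green, blue), "depth" (480x640 float32, mm along the optical axis (not along the pixel's ray), 0 where there is no reading), "fx", "fy", "cx", "cy" (pixels), "R" (3x3) and "t" (3): a world point X has camera coordinates R X + t. Camera axes: x right, y down, z forward; pixel columns grow to the right and rows downward; lengths in mm; the calibration is good to about 2 mm. A picture is of the moment at which its call begins.
- env.hand_in(): hands the job in; it is judged then, once.
The state is a dict: "time": time; "q": joint angles; "dq": joint speeds; "joint_efforts": joint torques, N m; "eef_pos": TCP position; "tcp_rot": TCP orientation; "contact_force": force on the tool from outside, world axes, zero at the start; "moment": the same for the moment, N m; "gripper_width": opening from 0.0 (shut) to 1.0 (fully open); "grip_force": force on a finger pad.
Only numpy, scipy, OpenCV 4.12 (cv2) and the standard library are available. Lean on these libraries where they do the work, as an engineer would, in place of code of your own. Each camera call takes 0.05 s, during which the arm holds its last target. There are 200 camera calls.

## Working session

There is one attempt and no reset: what is moved stays moved. The work goes in short steps, Python scripts to look and compute and a shell command to move; the robot and the scene stay as the last step left them, time stands still between calls to the robot, and variables do not carry over. Pictures are saved under pics/ and viewed, at most 13 in all, crops included, and the job is handed in when it is done.

```bash
mkdir -p pics; ls; cat > h.py <<'E'
from workcell import env, vision
import numpy as np, cv2
def snap(n,f=None):
    c=vision.read_camera(n)
    if f: cv2.imwrite(f'pics/{f}.png',c['image'][:,:,::-1])
    return c
def world(c):
    v,u=np.mgrid[:480,:640]; d=c['depth']
    P=np.stack([(u-c['cx'])/c['fx']*d,(v-c['cy'])/c['fy']*d,d],-1)
    return (P-c['t'])@c['R']
E
python3 - <<'E'
from h import *
a=snap('scene','s0'); b=snap('side','d0')
cv2.imwrite('pics/both.png',cv2.resize(np.hstack([a['image'],b['image']]),(800,300))[:,:,::-1])
np.savez('s0.npz',**a);np.savez('d0.npz',**b)
s=env.get_state(); print(s['time'],s['eef_pos'],s['tcp_rot'],env.nose_length,s['contact_force'])
for c in(a,b): print(-c['R'].T@c['t'],c['fx'],(c['depth']>0).mean())
E
```

```text
pics
0.1 [ 191.07568159 -594.43253101  246.6836039 ] [[ 9.52087833e-01  3.05824598e-01 -2.71705655e-04]
 [ 3.05824546e-01 -9.52085980e-01  1.90606339e-03]
 [ 3.24233925e-04 -1.89783402e-03 -9.99998147e-01]] 25.0 [ 0.64838355 -0.45050377  0.47666453]
[-106.29088859 -911.6012116  1126.48790224] 546.2945357956595 0.9951953125
[196.57277698 790.77000695 889.30706754] 519.7795991841286 0.996103515625
```

View pics/s0.png

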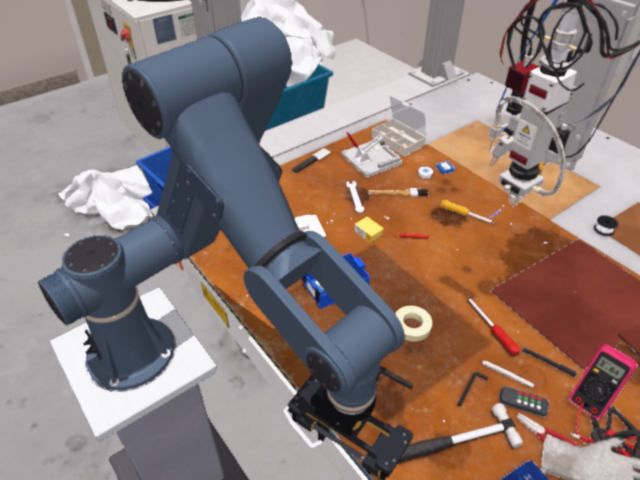

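View pics/d0.png

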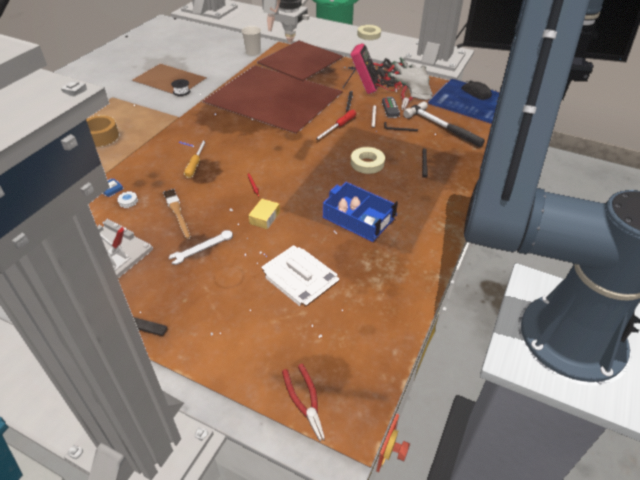

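The side view shows the white lid at about (300,274), with dark thumb pads at its near end. The blue tub is at (360,210), the carton at (264,213), the pliers at (303,400) and the tape at (368,160). Next I measure the lid and tub.

```bash
python3 - <<'E'
from h import *
b=dict(np.load('d0.npz')); W=world(b); I=b['image'].astype(int)
hsv=cv2.cvtColor(b['image'],cv2.COLOR_RGB2HSV)
def box(m,name):
    p=W[m]; (c,s,a)=cv2.minAreaRect(p[:,:2].astype(np.float32)); print(name,m.sum(),np.round(c,1),np.round(s,1),round(a,1),'z',np.percentile(p[:,2],[5,50,95]).round(1)); return p
win=np.zeros((480,640),bool); win[235:315,250:350]=1
white=(hsv[...,1]<50)&(hsv[...,2]>130)&win
n,l,st,_=cv2.connectedComponentsWithStats(white.astype(np.uint8)); k=1+st[1:,4].argmax(); lid=l==k
box(lid,'lid'); box(lid&(W[...,2]>20),'rib')
box(lid&(W[...,2]<20)&(W[...,2]>7),'plate')
dark=(hsv[...,2]<110)&(hsv[...,1]<90)&win
n,l,st,ce=cv2.connectedComponentsWithStats(dark.astype(np.uint8))
for i in range(1,n):
    if st[i,4]>15: print('dark',ce[i],st[i,4],W[l==i].mean(0).round(1))
win[:]=0; win[175:245,315:405]=1
blue=(hsv[...,0]>105)&(hsv[...,0]<130)&(hsv[...,1]>120)&win
box(blue,'tub'); box(blue&(W[...,2]>44),'rim');box(blue&(W[...,2]>54),'lip')
dark=(hsv[...,2]<70)&win&(W[...,2]>25)
n,l,st,ce=cv2.connectedComponentsWithStats(dark.astype(np.uint8))
for i in range(1,n):
    if st[i,4]>8: print('dark',ce[i],st[i,4],W[l==i].mean(0).round(1))
im=np.vstack([cv2.resize(b['image'][165:325,240:420],(720,640))]); cv2.imwrite('pics/crop0.png',cv2.resize(im,(675,600))[:,:,::-1])
E
```

```text
lid 2650 [381.4 383.9] [166.4 878. ] 35.2 z [ 7.7 12.4 28.6]
rib 220 [384.8 428.8] [ 51.6 814.3] 31.1 z [21.5 29.3 32.4]
plate 2313 [579.1 107.8] [119.9 151.6] 70.3 z [ 9.  12.2 15.4]
tub 2061 [347.9 271.9] [ 171.7 1067.3] 25.4 z [ 2.7 28.4 51.2]
rim 393 [418.6 303. ] [ 168.3 1058.6] 15.4 z [44.4 48.5 62.4]
lip 77 [343.2 287.1] [ 150.2 1038.3] 24.5 z [ 55.4  61.  889.3]
dark [393.9375 209.125 ] 48 [ 453.1 -155.6   46.9]
dark [377.62 226.62] 50 [465.6 -78.6  47.1]
```

View pics/crop0.png

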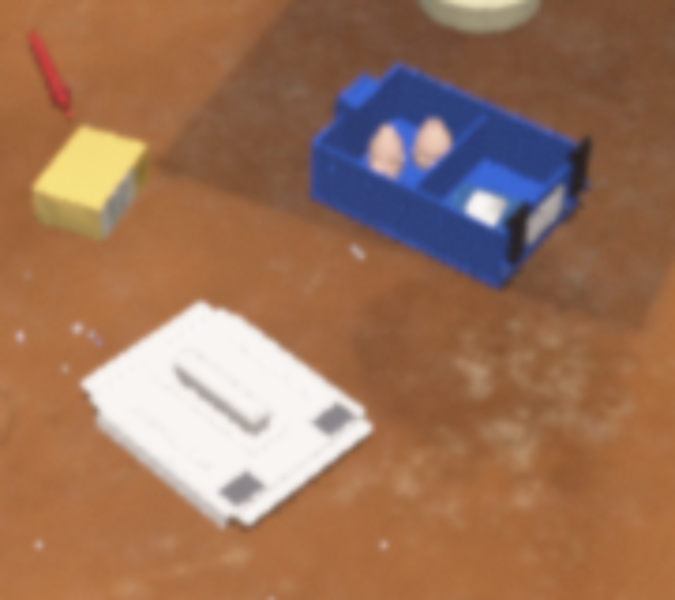

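The crop shows the lid with its thumb pads toward the robot, the rib in the middle and the tongue to the upper left. The tub's two black clips are at crop (515,235) and (580,165), and its lip is at (358,92). Lid heading is about -20° and tub heading about -9°. I'll move over toward the lid.

```bash
cat >> h.py <<'E'
from scipy.spatial.transform import Rotation as Rn
def go(x,y,z,h,pitch=0):
    """shift/turn rows units from measured pose to TCP target, tool down, heading h deg, pitch deg (lid-like nose tilt about y)"""
    s=env.get_state(); R=s['tcp_rot']
    T=Rn.from_euler('z',h,degrees=True).as_matrix()@Rn.from_euler('y',pitch,degrees=True).as_matrix()@np.diag([1,-1,-1.])
    tv=R.T@(np.array([x,y,z])-s['eef_pos'])/200; tn=Rn.from_matrix(R.T@T).as_rotvec()/np.pi
    print('t',round(s['time'],2),'pos',s['eef_pos'].round(1),'travel',tv.round(4),'turn',tn.round(4),'F',s['contact_force'].round(1))
E
r='{"travel":[0.977,-0.914,0],"turn":[0,0,0]}'
python3 -m jog '[{"travel":[0.977,-0.914,0],"turn":[0,0,0]},{"travel":[0.977,-0.914,0],"turn":[0,0,0]},{"travel":[0.977,-0.914,0],"turn":[0,0,0]},{"travel":[0.977,-0.914,0],"turn":[0,0,0]},{"travel":[0.977,-0.914,0],"turn":[0,0,0]},{"travel":[0.977,-0.914,0],"turn":[0,0,0]},{"travel":[0.977,-0.914,0],"turn":[0,0,0]},{"travel":[0.977,-0.914,0],"turn":[0,0,0]}]' 1 20
python3 - <<'E'
from h import *
go(500,-100,250,-9)
E
```

```text
time: 0.77
eef_pos: [322.1, -356.3, 247.2]
tcp_rot: [[0.951, 0.31, -0.001], [0.31, -0.951, 0.004], [0.0, -0.004, -1.0]]
contact_force: [0.3, 0.3, -0.3]
gripper_width: 0.997
grip_force: 0.0
t 0.77 pos [ 322.1 -356.3  247.2] travel [ 1.243  -0.9427 -0.01  ] turn [-0.0013  0.0002  0.1504] F [ 0.3  0.3 -0.3]
```

```bash
python3 -m jog '[{"travel":[1,-0.92,0],"turn":[0,0,0.15]},{"travel":[1,-0.92,0],"turn":[0,0,0.15]},{"travel":[1,-0.92,0],"turn":[0,0,0.15]},{"travel":[1,-0.92,0],"turn":[0,0,0.15]},{"travel":[1,-0.92,0],"turn":[0,0,0.15]},{"travel":[1,-0.92,0],"turn":[0,0,0.15]},{"travel":[1,-0.92,0],"turn":[0,0,0.15]},{"travel":[1,-0.92,0],"turn":[0,0,0.15]},{"travel":[1,-0.92,0],"turn":[0,0,0.15]}]'
python3 - <<'E'
from h import *
c=snap('wrist','w0'); np.savez('w0.npz',**c); print(-c['R'].T@c['t'],c['R'][2],c['fx'])
go(581,107,120,-19.7)
E
```

```text
time: 1.52
eef_pos: [456.3, -123.8, 247.4]
tcp_rot: [[0.988, -0.155, 0.0], [-0.155, -0.988, -0.001], [0.0, 0.001, -1.0]]
contact_force: [0.6, 0.2, -0.9]
gripper_width: 0.998
grip_force: 0.0
[ 531.19806965 -136.60291208  384.24386395] [-0.27192933  0.04180688 -0.96140867] 381.645450991288
t 1.57 pos [ 455.8 -125.1  247.4] travel [ 0.4352 -1.2451  0.6358] turn [0.0003 0.     0.0591] F [ 0.1 -0.1  0.2]
```

View pics/w0.png

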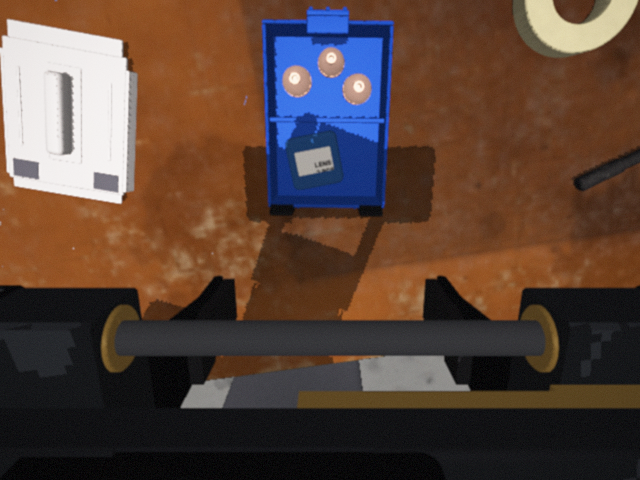

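The wrist view shows the tub from (265,20) to (392,215), with its lip at (328,20) and its clips at (282,210) and (371,210). The lid is at (68,110) with its rib at (60,112). I'll measure both from this view.

```bash
cat >> h.py <<'E'
def ray(c,uv,z):
    uv=np.atleast_2d(np.asarray(uv,float)); d=np.c_[(uv[:,0]-c['cx'])/c['fx'],(uv[:,1]-c['cy'])/c['fy'],np.ones(len(uv))]@c['R']
    o=-c['R'].T@c['t']; return o+d*((z-o[2])/d[:,2])[:,None]
def frame(p):  # rect of xy points -> centre, size, long-axis heading
    (c,s,a)=cv2.minAreaRect(p.astype(np.float32)); 
    if s[0]<s[1]: a+=90; s=s[::-1]
    return np.round(c,1),np.round(s,1),round((a+90)%180-90,2)
def pix(m): return np.argwhere(m)[:,::-1]
def biggest(m):
    n,l,st,_=cv2.connectedComponentsWithStats(m.astype(np.uint8)); return l==1+st[1:,4].argmax()
def masks(c):
    h=cv2.cvtColor(c['image'],cv2.COLOR_RGB2HSV); H,S,V=[h[...,i] for i in range(3)]
    return dict(white=(S<60)&(V>120),blue=(H>105)&(H<130)&(S>120)&(V>40),dark=(V<50),grey=(S<90)&(V<130))
E
python3 - <<'E'
from h import *
c=dict(np.load('w0.npz')); M=masks(c); W=world(c); Z=W[...,2]
w=M['white'].copy(); w[230:]=0; w[:,150:]=0; w=biggest(w)
for nm,m,z in(('lidtop',w&(Z>8)&(Z<16),12),('rib',w&(Z>24),30)):
    print(nm,m.sum(),frame(ray(c,pix(m),z)[:,:2]),frame(W[m][:,:2]),np.median(Z[m]))
g=M['grey'].copy(); g[:150]=0;g[205:]=0;g[:,135:]=0
n,l,st,ce=cv2.connectedComponentsWithStats(g.astype(np.uint8))
for i in range(1,n):
    if st[i,4]>100: print('pad',ce[i],ray(c,ce[i],12).round(1))
b=M['blue'].copy(); b[230:]=0; b=biggest(b)
r=b&(Z>47)&(Z<53); print('rim',r.sum(),frame(ray(c,pix(r),50)[:,:2]),frame(W[r][:,:2]),np.median(Z[r]))
r=b&(Z>57); print('lip',r.sum(),frame(ray(c,pix(r),60.7)[:,:2]),np.median(Z[r]))
d=M['dark'].copy(); d[:190]=0;d[225:]=0;d&=Z>50
n,l,st,ce=cv2.connectedComponentsWithStats(d.astype(np.uint8))
for i in range(1,n):
    if st[i,4]>30: print('clip',ce[i],st[i],ray(c,ce[i],62).round(1),np.median(Z[l==i]))
E
```

```text
lidtop 17995 (array([579.2, 102.4]), array([147.9, 116.7]), -18.76) (array([579.6, 104.4]), array([149.2, 117.8]), -18.84) 11.711466818563512
rib 1609 (array([577.4,  89.1]), array([139.9, 104.1]), -19.58) (array([541. ,  -6.2]), array([251.5,  71.8]), 69.77) 29.338276478237447
pad [ 25.75931232 168.07163324] [[540. 158.  12.]]
pad [104.79230769 181.43461538] [[515.9  86.8  12. ]]
rim 2030 (array([ 538.2, -135.6]), array([149.1, 103.5]), -9.5) (array([ 538.4, -135.6]), array([149.9, 104.1]), -9.41) 49.302200867975756
lip 1120 (array([ 542.6, -136. ]), array([152.9,  98.9]), -9.56) 60.73451866001426
clip [281.23643411 209.96899225] [269 204  25  12 258] [[470.8 -85.4  62. ]] 60.305725824817095
clip [370.36758893 210.94071146] [359 205  24  12 253] [[ 458. -161.   62.]] 60.27997472300101
```

```bash
python3 -m jog '[{"travel":[0.44,-1,0.3],"turn":[0,0,0.052]},{"travel":[0.44,-1,0.3],"turn":[0,0,0.052]},{"travel":[0.44,-1,0.3],"turn":[0,0,0.052]},{"travel":[0.44,-1,0.3],"turn":[0,0,0.052]},{"travel":[0.44,-1,0.3],"turn":[0,0,0.052]},{"travel":[0.44,-1,0.3],"turn":[0,0,0.052]},{"travel":[0.44,-1,0.3],"turn":[0,0,0.052]},{"travel":[0.44,-1,0.3],"turn":[0,0,0.052]}]'
python3 - <<'E'
from h import *
go(581.5,103.5,120,-18.8)
E
```

```text
time: 2.23
eef_pos: [574.5, 57.0, 186.6]
tcp_rot: [[0.948, -0.319, -0.002], [-0.319, -0.948, -0.001], [-0.001, 0.001, -1.0]]
contact_force: [-0.2, 0.6, -0.6]
gripper_width: 1.004
grip_force: 0.0
t 2.23 pos [574.5  57.  186.6] travel [-0.0406 -0.2322  0.333 ] turn [0.0004 0.0004 0.0012] F [-0.2  0.6 -0.6]
```

```bash
python3 -m jog '[{"travel":[-0.04,-0.23,0.2],"turn":[0,0,0.001]},{"travel":[-0.04,-0.23,0.33],"turn":[0,0,0.001]},{"travel":[-0.04,-0.23,0.33],"turn":[0,0,0.001]},{"travel":[-0.04,-0.23,0.33],"turn":[0,0,0.001]},{"travel":[-0.04,-0.23,0.33],"turn":[0,0,0.001]}]'
python3 - <<'E'
from h import *
c=snap('wrist','w1'); np.savez('w1.npz',**c); M=masks(c); W=world(c); Z=W[...,2]
w=M['white']&(Z>-5)&(Z<40); w=biggest(w)
m=w&(Z>24); print('rib',m.sum(),frame(ray(c,pix(m),30)[:,:2]),frame(W[m][:,:2]),np.median(Z[m]))
m=w&(Z>8)&(Z<16); print('plate',frame(ray(c,pix(m),12)[:,:2]))
go(581.5,103.5,39,-18.8)
E
```

```text
time: 2.65
eef_pos: [581.9, 102.3, 122.7]
tcp_rot: [[0.946, -0.323, 0.001], [-0.323, -0.946, -0.001], [0.001, 0.0, -1.0]]
contact_force: [0.9, 0.2, 1.3]
gripper_width: 0.998
grip_force: 0.0
rib 2584 (array([582.9, 103.7]), array([71.1, 15.3]), -18.55) (array([581.9, 104.1]), array([71.4, 15.5]), -18.55) 29.38898305214375
plate (array([589.9, 101.1]), array([127.1, 113.7]), -18.86)
t 2.7 pos [582.6 102.4 123.7] travel [-0.0084 -0.0032  0.4235] turn [-0.0002 -0.0011 -0.0004] F [ 0.2 -0.1  0.2]
```

View pics/w1.png

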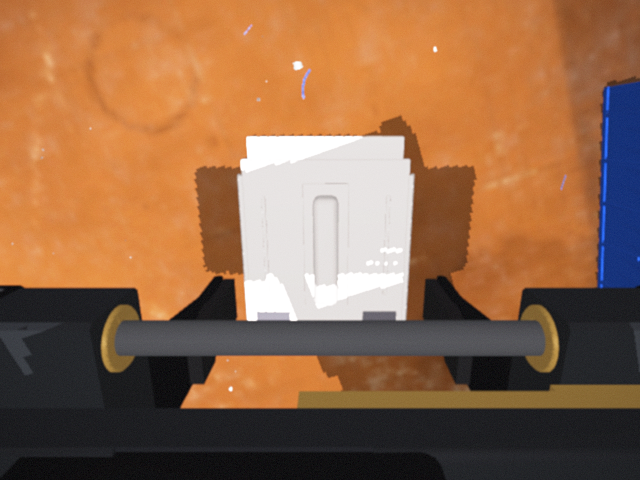

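The rib is at pixel (326,245), centred between the fingers at (582.5,103.8) mm. I'll go down and grip it.

```bash
python3 -m jog '[{"travel":[0,-0.006,0.15],"turn":[0,0,0]},{"travel":[0,-0.006,0.3],"turn":[0,0,0]},{"travel":[0,-0.006,0.36],"turn":[0,0,0]},{"travel":[0,-0.006,0.4],"turn":[0,0,0]},{"travel":[0,-0.006,0.42],"turn":[0,0,0]},{"travel":[0,-0.006,0.42],"turn":[0,0,0]},{"travel":[0,-0.006,0.42],"turn":[0,0,0]}]'
python3 -m jog '[{"travel":[0,0,0],"turn":[0,0,0]},{"travel":[0,0,0],"turn":[0,0,0]},{"travel":[0,0,0],"turn":[0,0,0]},{"travel":[0,0,0],"turn":[0,0,0]},{"travel":[0,0,0],"turn":[0,0,0]},{"travel":[0,0,0],"turn":[0,0,0]},{"travel":[0,0,0],"turn":[0,0,0]},{"travel":[0,0,0],"turn":[0,0,0]}]' 0 30
```

```text
time: 3.28
eef_pos: [582.7, 105.6, 38.8]
tcp_rot: [[0.947, -0.321, 0.002], [-0.321, -0.947, -0.0], [0.002, -0.001, -1.0]]
contact_force: [-0.2, 0.1, -0.0]
gripper_width: 0.998
grip_force: 0.0
time: 3.95
eef_pos: [581.8, 105.8, 37.6]
tcp_rot: [[0.947, -0.321, 0.0], [-0.321, -0.947, 0.0], [0.0, -0.0, -1.0]]
contact_force: [0.5, -0.7, 1.3]
gripper_width: 0.48
grip_force: 0.4
```

```bash
python3 -m jog '[{"travel":[0,0,0],"turn":[0,0,0]},{"travel":[0,0,0],"turn":[0,0,0]},{"travel":[0,0,0],"turn":[0,0,0]},{"travel":[0,0,0],"turn":[0,0,0]},{"travel":[0,0,0],"turn":[0,0,0]},{"travel":[0,0,0],"turn":[0,0,0]},{"travel":[0,0,0],"turn":[0,0,0]},{"travel":[0,0,0],"turn":[0,0,0]}]'
python3 -m jog '[{"travel":[0,0,-0.05],"turn":[0,0,0]},{"travel":[0,0,-0.2],"turn":[0,0,0]},{"travel":[0,0,-0.4],"turn":[0,0,0]},{"travel":[0,0,-0.6],"turn":[0,0,0]},{"travel":[0,0,-0.6],"turn":[0,0,0]},{"travel":[0,0,-0.6],"turn":[0,0,0]}]'
python3 - <<'E'
from h import *
c=snap('wrist'); np.savez('w2.npz',**c); M=masks(c); W=world(c); s=env.get_state(); z=s['eef_pos'][2]
L=(W-s['eef_pos'])@s['tcp_rot']*[1,-1,-1]   # tool-aligned, y left, z up
m=biggest(M['white']&(L[...,2]<10)&(L[...,2]>-60)&(abs(L[...,0])<110)&(abs(L[...,1])<80))
p=L[m]; print(frame(p[:,:2]),np.percentile(p[:,0],99.8),np.percentile(p[:,1],[.2,99.8]),np.percentile(p[:,2],[5,50,95]))
b=m&(abs(L[...,1])>25)&(L[...,0]<55); A=np.c_[L[b][:,:2],np.ones(b.sum())]; k,*_=np.linalg.lstsq(A,L[b][:,2],rcond=None); print('plate plane',k)
go(520,-90,150,-9.5)
E
```

```text
time: 4.62
eef_pos: [581.7, 105.7, 37.6]
tcp_rot: [[0.947, -0.321, 0.0], [-0.321, -0.947, -0.0], [0.0, 0.0, -1.0]]
contact_force: [0.7, -0.7, 1.4]
gripper_width: 0.183
grip_force: 30.2
time: 5.12
eef_pos: [583.3, 105.9, 160.6]
tcp_rot: [[0.947, -0.321, 0.006], [-0.321, -0.947, 0.0], [0.006, -0.002, -1.0]]
contact_force: [-0.5, -0.1, -2.1]
gripper_width: 0.182
grip_force: 30.2
(array([36.6, -0.4]), array([116.8,  75.8]), -90.0) 74.45210676155732 [-56.84340661  55.88572069] [-24.9474088  -23.55160948  -6.24578035]
plate plane [ 3.02420092e-03  1.19308811e-03 -2.36601086e+01]
t 5.17 pos [581.5 105.9 158.5] travel [0.0232 1.0262 0.042 ] turn [-0.0001 -0.0003 -0.0513] F [ 0.1 -0.7 -2. ]
```

```bash
python3 -m jog '[{"travel":[-0.03,0.15,0],"turn":[0,0,0]},{"travel":[-0.07,0.35,0],"turn":[0,0,-0.02]},{"travel":[-0.11,0.55,0],"turn":[0,0,-0.04]},{"travel":[-0.15,0.75,0],"turn":[0,0,-0.051]},{"travel":[-0.16,0.9,0],"turn":[0,0,-0.051]},{"travel":[-0.16,1,0],"turn":[0,0,-0.051]},{"travel":[-0.16,1,0],"turn":[0,0,-0.051]},{"travel":[-0.16,1,0],"turn":[0,0,-0.051]}]'
python3 - <<'E'
from h import *
go(469.3,-124,140,-9.5)
E
```

```text
time: 5.83
eef_pos: [485.6, -73.7, 156.1]
tcp_rot: [[0.986, -0.169, -0.004], [-0.169, -0.986, 0.002], [-0.004, -0.001, -1.0]]
contact_force: [1.6, 0.8, -1.9]
gripper_width: 0.185
grip_force: 30.2
t 5.83 pos [485.6 -73.7 156.1] travel [-0.0376  0.2616  0.0801] turn [-0.0004  0.0013 -0.0012] F [ 1.6  0.8 -1.9]
```

```bash
python3 -m jog '[{"travel":[-0.02,0.13,0.04],"turn":[0,0.001,-0.001]},{"travel":[-0.04,0.26,0.08],"turn":[0,0.001,-0.001]},{"travel":[-0.04,0.26,0.08],"turn":[0,0.001,-0.001]},{"travel":[-0.04,0.26,0.08],"turn":[0,0.001,-0.001]},{"travel":[-0.04,0.26,0.08],"turn":[0,0.001,-0.001]},{"travel":[-0.04,0.26,0.08],"turn":[0,0.001,-0.001]}]'
cat >> h.py <<'E'
def look(name=None):
    s=env.get_state(); c=snap('wrist',name); M=masks(c); W=world(c); L=(W-s['eef_pos'])@s['tcp_rot']*[1,-1,-1]
    return s,c,M,W,L
E
python3 - <<'E'
from h import *
s,c,M,W,L=look('w3'); np.savez('w3.npz',**c); print('force',s['contact_force'].round(1))
m=biggest(M['white']&(L[...,2]<10)&(L[...,2]>-60)&(abs(L[...,0])<110)&(abs(L[...,1])<80))
p=L[m]; print('lid',frame(p[:,:2]),np.percentile(p[:,0],99.8),np.percentile(p[:,1],[.2,99.8]))
b=m&(abs(L[...,1])>25)&(L[...,0]<55); A=np.c_[L[b][:,:2],np.ones(b.sum())]; print('plane',np.linalg.lstsq(A,L[b][:,2],rcond=None)[0])
Z=W[...,2]; B=biggest(M['blue']); 
r=B&(Z>47)&(Z<53); print('rim',r.sum(),Z[r].mean(),'pix',frame(ray(c,pix(r),50)[:,:2]),frame(W[r][:,:2]))
q=L[r]; 
for sgn in(1,-1):
    e=q[(sgn*q[:,1]>46)&(q[:,0]<130)]; 
    if len(e): print('wall',sgn,len(e),np.polyfit(e[:,0],e[:,1],1),np.percentile(e[:,1],[1,99]))
r=B&(Z>58); print('lip',r.sum(),frame(ray(c,pix(r),60.7)[:,:2]),L[r].mean(0),Z[r].mean(),L[r][:,0].min(),L[r][:,0].max())
go(525.5,-133.5,120,-9.5)
E
```

```text
time: 6.33
eef_pos: [470.8, -121.9, 141.4]
tcp_rot: [[0.987, -0.161, 0.003], [-0.161, -0.987, 0.0], [0.002, -0.001, -1.0]]
contact_force: [-0.3, -0.1, -1.6]
gripper_width: 0.182
grip_force: 30.2
force [-0.3 -0.1 -1.6]
lid (array([34.5, -1.8]), array([117.4,  75.9]), 90.0) 72.42673338196845 [-57.64842138  55.22901369]
plane [-1.82793885e-03 -3.96013364e-04 -2.57487778e+01]
rim 1954 49.15021232369174 pix (array([ 575.8, -141.8]), array([103.3,  69. ]), 80.71) (array([ 576.2, -142. ]), array([104.1,  69.7]), 80.72)
wall 1 633 [-3.85532943e-03  4.77740008e+01] [46.02640497 49.09228617]
wall -1 654 [-4.50576164e-03 -5.24405698e+01] [-54.725237   -51.51387327]
lip 364 (array([ 574.7, -141.6]), array([97.4, 65.2]), 80.71) [125.08128966  -2.84716505 -51.12155984] 90.56911345334677 75.96208462525432 138.49964349778335
t 6.38 pos [ 470.9 -122.   141.5] travel [0.2784 0.0128 0.1084] turn [-0.0001 -0.0009  0.0013] F [ 0.  -0.1 -0.6]
```

View pics/w3.png

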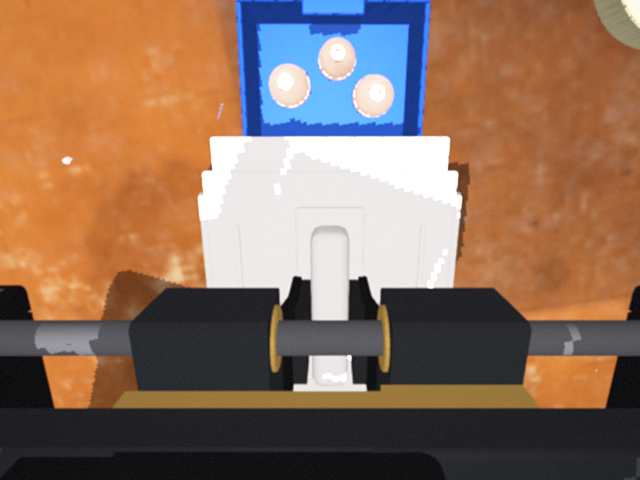

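The lid is in hand, with its plate level and its tongue edge at row 138. The tub is ahead, with walls at columns 240 and 428 and the lip at the top, (333,8). The camera's sideways bias is about 1.5 mm, judged from the gripped lid. Corrected, the tub is at about (538.5,-134.3).

```bash
python3 - <<'E'
from h import *
go(525.7,-132.2,97,-9.5,5.7)
E
```

```text
t 6.38 pos [ 470.9 -122.   141.5] travel [0.278  0.0063 0.2234] turn [-0.0001 -0.0326  0.0013] F [ 0.  -0.1 -0.6]
```

```bash
python3 -m jog '[{"travel":[0.14,0.006,0],"turn":[0,-0.016,0.001]},{"travel":[0.278,0.006,0.05],"turn":[0,-0.0326,0.001]},{"travel":[0.278,0.006,0.13],"turn":[0,-0.0326,0.001]},{"travel":[0.278,0.006,0.2],"turn":[0,-0.0326,0.001]},{"travel":[0.278,0.006,0.223],"turn":[0,-0.0326,0.001]},{"travel":[0.278,0.006,0.223],"turn":[0,-0.0326,0.001]},{"travel":[0.278,0.006,0.223],"turn":[0,-0.0326,0.001]},{"travel":[0.278,0.006,0.223],"turn":[0,-0.0326,0.001]}]'
python3 - <<'E'
from h import *
s,c,M,W,L=look('w4'); b=snap('side','d1'); np.savez('w4.npz',**c)
go(525.7,-132.2,88,-9.5,5.7)
Z=W[...,2]; m=biggest(M['blue']); r=m&(abs(Z-60.7)<3); print('lip',r.sum(),L[r].min(0),L[r].max(0),frame(ray(c,pix(r),60.7)[:,:2]))
w=biggest(M['white']&(L[...,2]<10)&(L[...,2]>-60)&(abs(L[...,0])<110)&(abs(L[...,1])<80)); print('lid',np.percentile(L[w][:,0],99.8),np.percentile(L[w][:,1],[.2,99.8]))
cr=lambda I,x,y,w,h:cv2.resize(I[y:y+h,x:x+w],(400,300))
cv2.imwrite('pics/pair4.png',np.hstack([cr(c['image'],160,0,320,240),cr(b['image'],280,140,160,120)])[:,:,::-1])
E
```

```text
time: 7.05
eef_pos: [525.7, -133.3, 97.9]
tcp_rot: [[0.981, -0.165, -0.097], [-0.165, -0.986, 0.016], [-0.098, 0.0, -0.995]]
contact_force: [-0.3, -0.2, -0.9]
gripper_width: 0.18
grip_force: 30.2
t 7.15 pos [ 525.8 -133.6   98.1] travel [ 0.0032 -0.007   0.0504] turn [ 0.0002 -0.0006 -0.0003] F [-0.2  0.8 -0.8]
lip 2849 [ 79.64159652 -16.15258427 -31.93348381] [ 96.37665113  16.00666234 -25.40869549] (array([ 609.1, -147.5]), array([31.8, 16.5]), 80.47)
lid 72.74128976392524 [-57.6360589   55.24085788]
```

View pics/pair4.png

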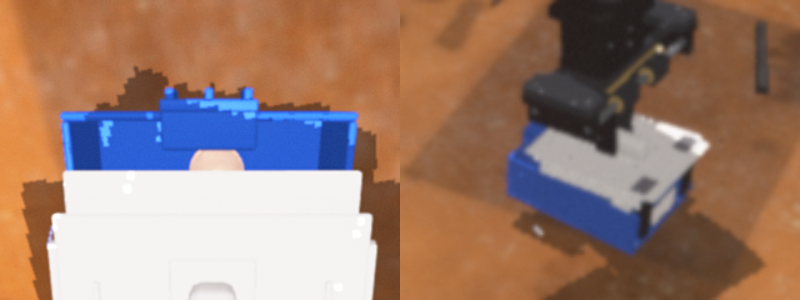

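The crops show the tongue about 1 mm to the right of the lip's centre and short of it, with the lid hanging just over the rim. I'll correct and lower it.

```bash
python3 -m jog '[{"travel":[0.004,-0.006,0.015],"turn":[0,0,0]},{"travel":[0.005,-0.006,0.03],"turn":[0,0,0]},{"travel":[0.006,-0.006,0.045],"turn":[0,0,0]},{"travel":[0.006,-0.006,0.052],"turn":[0,0,0]},{"travel":[0.006,-0.006,0.052],"turn":[0,0,0]}]'
python3 - <<'E'
from h import *
go(526.3,-132.3,86,-9.5,5.7)
E
```

```text
time: 7.57
eef_pos: [525.6, -132.4, 86.3]
tcp_rot: [[0.981, -0.166, -0.098], [-0.165, -0.986, 0.017], [-0.1, -0.0, -0.995]]
contact_force: [0.5, 0.9, -0.7]
gripper_width: 0.184
grip_force: 30.4
t 7.57 pos [ 525.6 -132.4   86.3] travel [ 0.0035 -0.0009  0.001 ] turn [-0.      0.0001 -0.0003] F [ 0.5  0.9 -0.7]
```

```bash
python3 -m jog '[{"travel":[0,0,0.005],"turn":[0,0,0]},{"travel":[0,0,0.008],"turn":[0,0,0]},{"travel":[0,0,0.008],"turn":[0,0,0]}]'; python3 - <<'E'
from h import *
go(526.3,-132.3,86,-9.5,5.7)
E
```

```text
time: 7.82
eef_pos: [525.6, -132.4, 85.5]
tcp_rot: [[0.981, -0.166, -0.098], [-0.165, -0.986, 0.016], [-0.099, 0.0, -0.995]]
contact_force: [-1.1, 0.8, 3.0]
gripper_width: 0.182
grip_force: 31.6
t 7.82 pos [ 525.6 -132.4   85.5] travel [ 0.0032 -0.0009 -0.0026] turn [ 0.     -0.0001 -0.0003] F [-1.1  0.8  3. ]
```

```bash
python3 -m jog '[{"travel":[0.01,0,-0.001],"turn":[0,0,0]},{"travel":[0.02,0,-0.002],"turn":[0,0,0]},{"travel":[0.03,0,-0.003],"turn":[0,0,0]},{"travel":[0.04,0,-0.004],"turn":[0,0,0]},{"travel":[0.05,0,-0.005],"turn":[0,0,0]},{"travel":[0.06,0,-0.006],"turn":[0,0,0]},{"travel":[0.06,0,-0.006],"turn":[0,0,0]}]'; python3 - <<'E'
from h import *
s,c,M,W,L=look('w5'); Z=W[...,2]
go(526.3,-132.3,86,-9.5,5.7)
m=biggest(M['blue']); r=m&(abs(Z-60.7)<3); print('lip',r.sum(),L[r].min(0),L[r].max(0),frame(ray(c,pix(r),60.7)[:,:2]))
w=biggest(M['white']&(L[...,2]<10)&(L[...,2]>-60)&(abs(L[...,0])<110)&(abs(L[...,1])<80)); print('lid',np.percentile(L[w][:,0],99.8),np.percentile(L[w][:,1],[.2,99.8]))
E
```

```text
time: 8.4
eef_pos: [536.7, -134.0, 85.4]
tcp_rot: [[0.981, -0.166, -0.1], [-0.165, -0.986, 0.017], [-0.101, -0.0, -0.995]]
contact_force: [-3.2, 1.6, 5.4]
gripper_width: 0.182
grip_force: 32.3
t 8.45 pos [ 536.7 -134.    85.4] travel [-0.053   0.0002  0.0023] turn [-0.0001  0.0006 -0.0002] F [-4.   0.6  3.7]
lip 3319 [ 67.95422113 -17.19209021 -20.32515258] [ 85.68733491  14.76770101 -13.79365829] (array([ 610.1, -147.6]), array([31.9, 17.5]), 80.46)
lid 72.46650999578836 [-57.58746882  55.24116228]
```

View pics/w5.png

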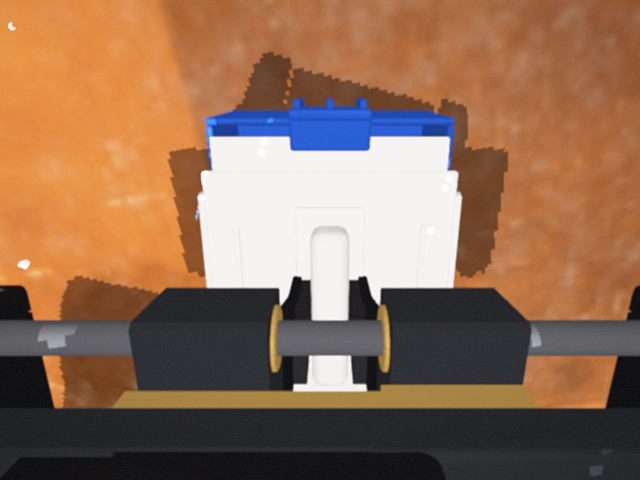

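The tongue edge at row 137 is now under the lip, which spans columns 290–370. I'll keep sliding toward the stop while watching the force.

```bash
python3 -m jog '[{"travel":[0.005,0,-0.0005],"turn":[0,0,0]},{"travel":[0.01,0,-0.001],"turn":[0,0,0]},{"travel":[0.015,0,-0.0015],"turn":[0,0,0]},{"travel":[0.02,0,-0.002],"turn":[0,0,0]},{"travel":[0.02,0,-0.002],"turn":[0,0,0]}]'; python3 -m jog '[{"travel":[0.005,0,-0.0005],"turn":[0,0,0]},{"travel":[0.01,0,-0.001],"turn":[0,0,0]},{"travel":[0.01,0,-0.001],"turn":[0,0,0]}]' ;  python3 - <<'E'
from h import *
s,c,M,W,L=look('w6'); Z=W[...,2]
go(526.3,-132.3,86,-9.5,5.7)
m=biggest(M['blue']); r=m&(abs(Z-60.7)<3); print('lip',r.sum(),L[r].min(0),L[r].max(0),frame(ray(c,pix(r),60.7)[:,:2]))
E
```

```text
time: 8.87
eef_pos: [540.3, -134.6, 85.3]
tcp_rot: [[0.981, -0.166, -0.101], [-0.165, -0.986, 0.017], [-0.102, -0.0, -0.995]]
contact_force: [-4.6, 1.7, 5.9]
gripper_width: 0.18
grip_force: 32.7
time: 9.12
eef_pos: [541.3, -134.7, 85.2]
tcp_rot: [[0.981, -0.166, -0.103], [-0.165, -0.986, 0.018], [-0.104, -0.0, -0.995]]
contact_force: [-6.5, 1.2, 6.4]
gripper_width: 0.181
grip_force: 33.5
t 9.17 pos [ 541.3 -134.7   85.2] travel [-0.0761  0.0004  0.0039] turn [-0.0002  0.0016 -0.0002] F [-5.5  1.   6.5]
lip 3236 [ 63.26263893 -17.27795189 -19.93403365] [ 80.92580049  14.68679874 -13.88363274] (array([ 610.1, -147.7]), array([31.8, 17.5]), 80.47)
```

```bash
python3 -m jog '[{"travel":[0.005,0,-0.0005],"turn":[0,0,0]},{"travel":[0.01,0,-0.001],"turn":[0,0,0]},{"travel":[0.01,0,-0.001],"turn":[0,0,0]}]' ; python3 -m jog '[{"travel":[0.005,0,-0.0005],"turn":[0,0,0]},{"travel":[0.01,0,-0.001],"turn":[0,0,0]},{"travel":[0.01,0,-0.001],"turn":[0,0,0]}]' ;  python3 - <<'E'
from h import *
s,c,M,W,L=look('w7'); Z=W[...,2]
go(526.3,-132.3,86,-9.5,5.7)
m=biggest(M['blue']); r=m&(abs(Z-60.7)<3); print('lip',r.sum(),L[r].min(0),L[r].max(0),frame(ray(c,pix(r),60.7)[:,:2]))
E
```

```text
time: 9.42
eef_pos: [541.5, -134.7, 85.0]
tcp_rot: [[0.98, -0.165, -0.107], [-0.164, -0.986, 0.019], [-0.109, -0.001, -0.994]]
contact_force: [-9.3, 0.7, 7.6]
gripper_width: 0.18
grip_force: 35.2
time: 9.67
eef_pos: [541.7, -134.7, 84.7]
tcp_rot: [[0.98, -0.165, -0.111], [-0.164, -0.986, 0.02], [-0.113, -0.001, -0.994]]
contact_force: [-11.8, 0.8, 8.4]
gripper_width: 0.178
grip_force: 36.6
t 9.72 pos [ 541.6 -134.7   84.7] travel [-0.0778  0.0009  0.0023] turn [-0.0003  0.0044  0.0001] F [-11.2   0.1   8.4]
lip 3278 [ 62.90154791 -17.43309997 -19.2611176 ] [ 80.13492123  14.2909006  -12.56993489] (array([ 609.8, -147.5]), array([31.6, 17.1]), 80.51)
```

The force is rising and the TCP has stopped moving, so the tongue is home. I'll relax the push, release the lid and lift.

```bash
python3 -m jog '[{"travel":[-0.007,0,-0.003],"turn":[0,0,0]},{"travel":[-0.007,0,-0.003],"turn":[0,0,0]},{"travel":[-0.007,0,-0.003],"turn":[0,0,0]},{"travel":[-0.007,0,-0.003],"turn":[0,0,0]},{"travel":[-0.007,0,-0.003],"turn":[0,0,0]},{"travel":[-0.007,0,-0.003],"turn":[0,0,0]},{"travel":[-0.007,0,-0.003],"turn":[0,0,0]},{"travel":[-0.007,0,-0.003],"turn":[0,0,0]}]' 0.45
python3 -m jog '[{"travel":[0,0,-0.05],"turn":[0,0,0]},{"travel":[0,0,-0.2],"turn":[0,0,0]},{"travel":[0,0,-0.4],"turn":[0,0.0326,0]},{"travel":[0,0,-0.4],"turn":[0,0.0326,0]},{"travel":[0,0,-0.4],"turn":[0,0.0326,0]},{"travel":[0,0,-0.4],"turn":[0,0.0326,0]}]'
python3 - <<'E'
from h import *
go(541,-134.7,160,-9.5)
E
```

```text
time: 10.38
eef_pos: [546.3, -135.8, 85.8]
tcp_rot: [[0.981, -0.166, -0.098], [-0.165, -0.986, 0.016], [-0.099, 0.0, -0.995]]
contact_force: [0.4, -0.1, 1.1]
gripper_width: 0.448
grip_force: 0.0
time: 10.88
eef_pos: [553.8, -137.1, 166.2]
tcp_rot: [[0.986, -0.166, 0.003], [-0.166, -0.986, -0.001], [0.004, 0.0, -1.0]]
contact_force: [-0.1, -0.8, -0.6]
gripper_width: 0.449
grip_force: 0.0
t 10.88 pos [ 553.8 -137.1  166.2] travel [-0.0651 -0.0011  0.0309] turn [ 0.0001 -0.0011 -0.0003] F [-0.1 -0.8 -0.6]
```

```bash
python3 -m jog '[{"travel":[-0.15,0,-0.05],"turn":[0,0,0]},{"travel":[-0.35,0,-0.1],"turn":[0,0,0]},{"travel":[-0.55,0,-0.17],"turn":[0,0,0]},{"travel":[-0.68,0,-0.17],"turn":[0,0,0]},{"travel":[-0.68,0,-0.17],"turn":[0,0,0]},{"travel":[-0.68,0,-0.17],"turn":[0,0,0]},{"travel":[-0.68,0,-0.17],"turn":[0,0,0]},{"travel":[-0.68,0,-0.17],"turn":[0,0,0]}]' 0 30
python3 - <<'E'
from h import *
s,c,M,W,L=look('w8'); np.savez('w8.npz',**c); b=snap('side','d2')
Z=W[...,2]; B=biggest(M['blue']); print('pos',s['eef_pos'])
r=M['blue']&(abs(Z-60.7)<3)&(W[...,0]>560); r=biggest(r); print('lip',r.sum(),frame(ray(c,pix(r),60.7)[:,:2]))
w=biggest(M['white']&(Z>45)&(Z<90)); 
P=W[w]; h=np.deg2rad(-9.5); t=np.array([539.1,-135.7]); T=np.c_[(P[:,:2]-t)@np.array([[np.cos(h),-np.sin(h)],[np.sin(h),np.cos(h)]]),P[:,2]]
k=(abs(T[:,1])>15)&(abs(T[:,1])<50); A=np.c_[T[k][:,:2],np.ones(k.sum())]; print('plane z=ax+by+c',np.linalg.lstsq(A,T[k][:,2],rcond=None)[0],T.min(0),T.max(0))
g=M['grey']&(Z>45)&(Z<80)&(W[...,0]<560)&(abs(L[...,1])<80)
n,l,st,ce=cv2.connectedComponentsWithStats(g.astype(np.uint8))
for i in range(1,n):
    if st[i,4]>60: print('dark',ce[i].round(),st[i,4],W[l==i].mean(0).round(1))
cr=lambda I,x,y,w,h:cv2.resize(I[y:y+h,x:x+w],(400,300))
cv2.imwrite('pics/pair8.png',np.hstack([cr(c['image'],160,0,320,240),cr(b['image'],280,140,160,120)])[:,:,::-1])
E
```

```text
time: 11.55
eef_pos: [421.3, -115.2, 198.6]
tcp_rot: [[0.986, -0.166, 0.004], [-0.166, -0.986, -0.001], [0.004, 0.0, -1.0]]
contact_force: [0.6, 0.2, 0.2]
gripper_width: 0.02
grip_force: 0.0Traceback (most recent call last):
  File "<stdin>", line 3, in <module>
  File "h.py", line 27, in biggest
    n,l,st,_=cv2.connectedComponentsWithStats(m.astype(np.uint8)); return l==1+st[1:,4].argmax()
                                                                               ~~~~~~~~~~~~~~~^^
ValueError: attempt to get argmax of an empty sequence
```

```bash
cat > m.py <<'E'
from h import *
def lidcheck(f):
    s,c,M,W,L=look(); b=snap('side'); Z=W[...,2]; print('pos',s['eef_pos'].round(1))
    r=M['blue']&(abs(Z-60.7)<3)&(W[...,0]>560)
    if r.sum()>50: print('lip',r.sum(),frame(ray(c,pix(r),60.7)[:,:2]))
    k=(Z>40)&(Z<90)&M['white']&(W[...,0]<700); P=W[k]; print('white',k.sum())
    h=np.deg2rad(-9.5); R2=np.array([[np.cos(h),-np.sin(h)],[np.sin(h),np.cos(h)]])
    T=np.c_[(P[:,:2]-[539.1,-135.7])@R2,P[:,2]]
    k=(abs(T[:,1])>15)&(abs(T[:,1])<50); A=np.c_[T[k][:,:2],np.ones(k.sum())]; print('plane',np.linalg.lstsq(A,T[k][:,2],rcond=None)[0],np.percentile(T,[.5,99.5],axis=0).round(1))
    g=M['grey']&(Z>45)&(Z<80)&(W[...,0]<560)&(W[...,0]>430)
    n,l,st,ce=cv2.connectedComponentsWithStats(g.astype(np.uint8))
    for i in range(1,n):
        if st[i,4]>40:
            p=W[l==i].mean(0); print('dark',ce[i].round(),st[i,4],p.round(1),'tub',((p[:2]-[539.1,-135.7])@R2).round(1))
    cr=lambda I,x,y,w,h:cv2.resize(I[y:y+h,x:x+w],(400,300))
    cv2.imwrite(f'pics/{f}.png',np.hstack([cr(c['image'],160,0,320,240),cr(b['image'],280,140,160,120)])[:,:,::-1])
E
python3 -c "from m import *; lidcheck('pair8')"
```

```text
pos [ 421.  -115.1  198.6]
white 29089
plane [-6.95167626e-02 -9.40127252e-05  5.89123916e+01] [[-76.  -57.4  52.8]
 [ 36.   57.7  79.1]]
dark [281. 150.] 495 [487.2 -93.5  63.9] tub [-58.1  33.1]
dark [375. 158.] 172 [ 471.3 -157.3   64.3] tub [-63.3 -32.5]
dark [328. 178.] 336 [ 462.3 -122.5   61.9] tub [-77.9   0.3]
```

View pics/pair8.png

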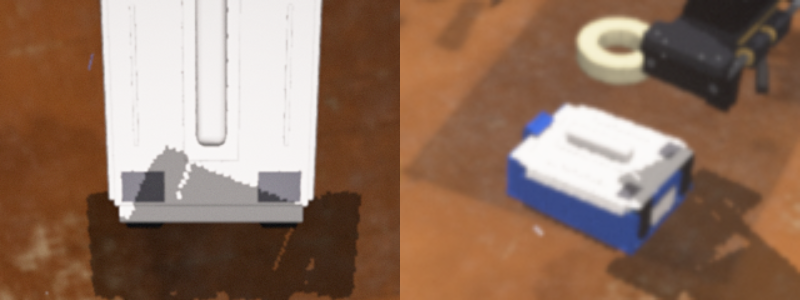

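The lid leans 0.07 rad, with its blunt edge resting on the clips. The pads are at wrist pixels (274,150) and (384,150), and the tongue is under the lip in the side view. Next I compute the left press target.

```bash
python3 - <<'E'
from h import *
c=vision.read_camera('wrist')
for uv in((274.4,149.6),(384,149.6)): print(ray(c,uv,63.3).round(1))
h=np.deg2rad(-9.5);X=np.array([np.cos(h),np.sin(h)]);Y=np.array([-X[1],X[0]])
t=np.array([539.2,-134.4])
for y in(38,-38): print(t-55.5*X+y*Y)
p=t-55.5*X+38*Y
go(p[0],p[1],100,-9.5)
E
```

```text
[[487.8 -88.4  63.3]]
[[ 475.2 -163.7   63.3]]
[490.73295814 -87.76100502]
[ 478.18934009 -162.71871073]
t 11.8 pos [ 420.3 -114.7  198.7] travel [ 0.3235 -0.191   0.4944] turn [ 0.     -0.0009 -0.0002] F [ 0.1  0.2 -0. ]
```

```bash
python3 -m jog '[{"travel":[0.15,-0.1,0],"turn":[0,-0.001,0]},{"travel":[0.316,-0.19,0.1],"turn":[0,-0.001,0]},{"travel":[0.316,-0.19,0.25],"turn":[0,-0.001,0]},{"travel":[0.316,-0.19,0.4],"turn":[0,-0.001,0]},{"travel":[0.316,-0.19,0.494],"turn":[0,-0.001,0]},{"travel":[0.316,-0.19,0.494],"turn":[0,-0.001,0]},{"travel":[0.316,-0.19,0.494],"turn":[0,-0.001,0]},{"travel":[0.316,-0.19,0.494],"turn":[0,-0.001,0]}]' 0
python3 - <<'E'
from h import *
go(489.3,-87.7,90,-9.5)
E
```

```text
time: 12.47
eef_pos: [489.4, -87.9, 101.1]
tcp_rot: [[0.986, -0.166, 0.001], [-0.166, -0.986, -0.001], [0.001, 0.0, -1.0]]
contact_force: [-0.1, 0.7, 1.1]
gripper_width: 0.005
grip_force: 0.0
t 12.47 pos [489.4 -87.9 101.1] travel [-0.0008 -0.001   0.0555] turn [ 0.0002 -0.0005 -0.0003] F [-0.1  0.7  1.1]
```

```bash
python3 -m jog '[{"travel":[0,0,0.02],"turn":[0,0,0]},{"travel":[0,0,0.04],"turn":[0,0,0]},{"travel":[0,0,0.055],"turn":[0,0,0]},{"travel":[0,0,0.065],"turn":[0,0,0]},{"travel":[0,0,0.07],"turn":[0,0,0]},{"travel":[0,0,0.075],"turn":[0,0,0]},{"travel":[0,0,0.075],"turn":[0,0,0]}]'; python3 -m jog '[{"travel":[0,0,0.005],"turn":[0,0,0]},{"travel":[0,0,0.01],"turn":[0,0,0]},{"travel":[0,0,0.01],"turn":[0,0,0]}]' | grep -E 'pos|force'
```

```text
time: 13.05
eef_pos: [490.8, -88.5, 86.2]
tcp_rot: [[0.986, -0.166, 0.005], [-0.166, -0.986, -0.002], [0.005, 0.001, -1.0]]
contact_force: [3.4, -0.9, 4.5]
gripper_width: 0.009
grip_force: 2.3
eef_pos: [491.2, -88.6, 84.7]
contact_force: [2.8, -0.6, 8.6]
grip_force: 4.4
```

```bash
for i in 1 2; do python3 -m jog '[{"travel":[0,0,0.005],"turn":[0,0,0]},{"travel":[0,0,0.01],"turn":[0,0,0]},{"travel":[0,0,0.01],"turn":[0,0,0]}]' | grep -E 'pos|contact'; done
```

```text
eef_pos: [491.2, -88.6, 83.7]
contact_force: [1.7, 0.5, 18.5]
eef_pos: [490.9, -88.5, 80.7]
contact_force: [3.3, -0.1, 8.9]
```

```bash
for i in 1; do python3 -m jog '[{"travel":[0,0,0.005],"turn":[0,0,0]},{"travel":[0,0,0.01],"turn":[0,0,0]},{"travel":[0,0,0.01],"turn":[0,0,0]}]' | grep -E 'pos|contact'; done
```

```text
eef_pos: [491.0, -88.5, 80.0]
contact_force: [0.5, 1.0, 21.1]
```

```bash
for i in 1; do python3 -m jog '[{"travel":[0,0,0.005],"turn":[0,0,0]},{"travel":[0,0,0.005],"turn":[0,0,0]},{"travel":[0,0,0.005],"turn":[0,0,0]}]' | grep -E 'pos|contact'; done
```

```text
eef_pos: [490.9, -88.5, 79.9]
contact_force: [-1.0, 0.7, 28.4]
```

The left corner seated: force rose to 18 N, it snapped, then went stiff at z 79.9. Now I lift and go to the right corner.

```bash
python3 -m jog '[{"travel":[0,0,-0.1],"turn":[0,0,0]},{"travel":[0,0.05,-0.2],"turn":[0,0,0]},{"travel":[0,0.2,-0.2],"turn":[0,0,0]},{"travel":[0,0.38,-0.2],"turn":[0,0,0]},{"travel":[0,0.38,-0.2],"turn":[0,0,0]},{"travel":[0,0.38,-0.2],"turn":[0,0,0]},{"travel":[0,0.38,-0.2],"turn":[0,0,0]},{"travel":[0,0.38,-0.2],"turn":[0,0,0]}]'
python3 - <<'E'
from h import *
c=vision.read_camera('side'); b=c['image'][140:260,280:440]; cv2.imwrite('pics/d3.png',cv2.resize(b,(800,600))[:,:,::-1])
go(476.8,-162.5,90,-9.5)
E
```

```text
time: 14.97
eef_pos: [475.1, -161.2, 115.9]
tcp_rot: [[0.986, -0.165, -0.002], [-0.165, -0.986, 0.001], [-0.002, -0.001, -1.0]]
contact_force: [-0.4, 0.2, 0.3]
gripper_width: 0.004
grip_force: 0.0
t 15.02 pos [ 475.4 -161.1  116. ] travel [0.0085 0.0056 0.1298] turn [-0.0003  0.0007  0.0001] F [-0.3  0.   1. ]
```

View pics/d3.png

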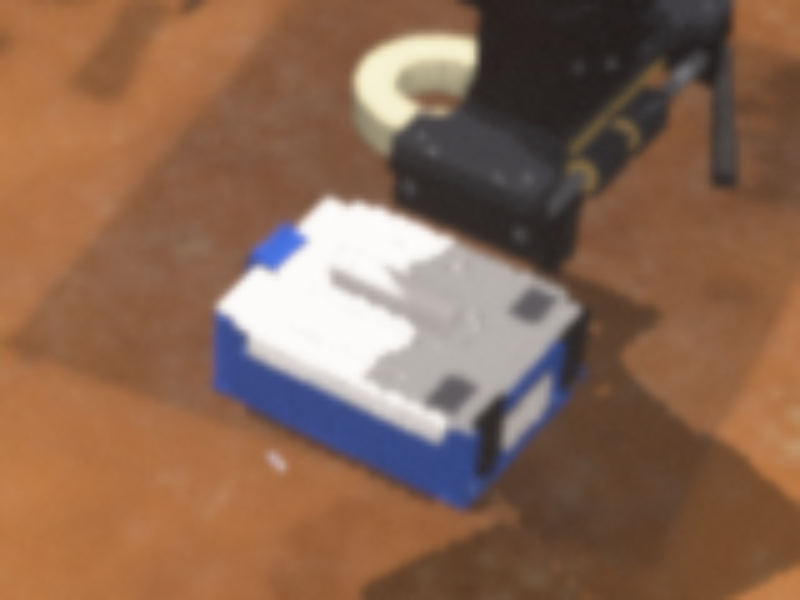

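The left clip at (490,435) now stands over the lid's edge. The right clip is at (575,345). I'll press the right corner.

```bash
python3 -m jog '[{"travel":[0.008,0.005,0.05],"turn":[0,0,0]},{"travel":[0.008,0.005,0.1],"turn":[0,0,0]},{"travel":[0.008,0.005,0.13],"turn":[0,0,0]},{"travel":[0.008,0.005,0.14],"turn":[0,0,0]},{"travel":[0.008,0.005,0.145],"turn":[0,0,0]},{"travel":[0.008,0.005,0.145],"turn":[0,0,0]}]'|grep -E 'pos|contact'; for i in 1 2; do python3 -m jog '[{"travel":[0,0,0.005],"turn":[0,0,0]},{"travel":[0,0,0.01],"turn":[0,0,0]},{"travel":[0,0,0.01],"turn":[0,0,0]}]' | grep -E 'pos|contact'; done
```

```text
eef_pos: [477.2, -163.6, 86.8]
contact_force: [-0.2, 0.2, 0.5]
eef_pos: [477.5, -163.9, 85.5]
contact_force: [0.6, -0.4, 0.2]
eef_pos: [477.7, -164.0, 84.0]
contact_force: [-1.0, 0.1, 4.5]
```

```bash
for i in 1 2; do python3 -m jog '[{"travel":[0,0,0.005],"turn":[0,0,0]},{"travel":[0,0,0.01],"turn":[0,0,0]},{"travel":[0,0,0.01],"turn":[0,0,0]}]' | grep -E 'pos|contact'; done
```

```text
eef_pos: [477.4, -163.8, 81.4]
contact_force: [0.4, -0.0, -0.6]
eef_pos: [477.5, -163.8, 79.4]
contact_force: [-0.1, 0.4, 2.4]
```

```bash
for i in 1; do python3 -m jog '[{"travel":[0,0,0.005],"turn":[0,0,0]},{"travel":[0,0,0.008],"turn":[0,0,0]},{"travel":[0,0,0.008],"turn":[0,0,0]}]' | grep -E 'pos|contact'; done
```

```text
eef_pos: [477.4, -163.8, 79.3]
contact_force: [-2.5, 0.4, 15.3]
```

Stiff at 79.3, so the right corner is seated. I'll lift, back away and check.

```bash
python3 -m jog '[{"travel":[0,0,-0.1],"turn":[0,0,0]},{"travel":[0,0,-0.25],"turn":[0,0,0]},{"travel":[-0.15,-0.1,-0.4],"turn":[0,0,0]},{"travel":[-0.3,-0.2,-0.6],"turn":[0,0,0]},{"travel":[-0.3,-0.2,-0.6],"turn":[0,0,0]},{"travel":[-0.3,-0.2,-0.6],"turn":[0,0,0]},{"travel":[-0.3,-0.2,-0.6],"turn":[0,0,0]},{"travel":[-0.3,-0.2,-0.6],"turn":[0,0,0]}]'|grep -E 'time|pos|contact'
python3 -c "from m import *; lidcheck('pair9')"
```

```text
time: 17.43
eef_pos: [425.8, -115.1, 197.2]
contact_force: [0.2, -0.1, -0.4]
pos [ 425.8 -115.1  197.2]
white 28422
plane [ 6.70104408e-03 -4.53347236e-04  5.37207418e+01] [[-73.5 -57.8  46.9]
 [ 40.6  57.4  72.7]]
dark [283. 153.] 588 [489.3 -93.2  54.3] tub [-56.1  33.7]
dark [380. 158.] 319 [ 474.2 -161.3   54.3] tub [-59.8 -35.9]
dark [281. 181.] 383 [470.4 -88.5  56.9] tub [-75.5  35.2]
dark [381. 181.] 370 [ 458.5 -159.4   57.3] tub [-75.5 -36.7]
```

View pics/pair9.png

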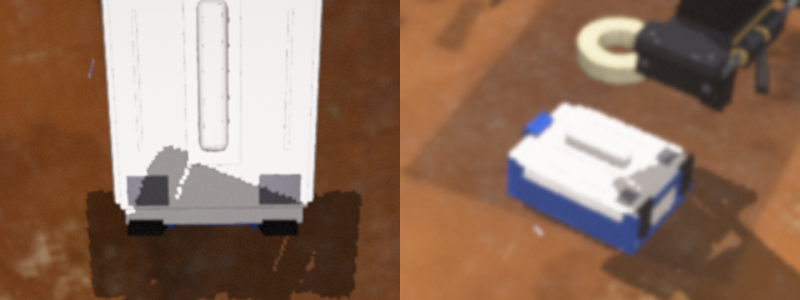

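Both clips (wrist crop (146,227) and (279,227)) stand over the blunt edge and the lid looks flat. I'll make one cross-check of the flatness from the side camera, compared with the lid lying on the bench at the start.

```bash
python3 - <<'E'
from h import *
def fit(c,win,zl,t,h):
    W=world(c); Z=W[...,2]; h=np.deg2rad(h); X=np.array([np.cos(h),np.sin(h)]); P=W[..., :2]-t; x=P@X; y=P@[-X[1],X[0]]
    hsv=cv2.cvtColor(c['image'],cv2.COLOR_RGB2HSV)
    k=(abs(x)<68)&(abs(y)>12)&(abs(y)<48)&(Z>zl[0])&(Z<zl[1])&(hsv[...,1]<70)
    A=np.c_[x[k],y[k],np.ones(k.sum())]; return np.linalg.lstsq(A,Z[k],rcond=None)[0].round(4),k.sum()
print(fit(dict(np.load('d0.npz')),0,(5,18),[581.7,105],-18.7))
print(fit(vision.read_camera('side'),0,(46,61),[539.1,-135],-9.5))
print(env.get_state()['time'])
E
```

```text
(array([-5.60000e-03, -9.00000e-04,  1.24381e+01]), np.int64(1382))
(array([-3.10000e-03, -1.20000e-03,  5.44539e+01]), np.int64(962))
17.5833
```

```bash
python3 -c "from workcell import env; print(env.hand_in())"
```

```text
the job is handed in; nothing more can be done
None
```

The tub is closed and handed in at about 17.6 s: tongue slid to its stop under the lip, left then right clip snapped (press readings up to about 28 N), lid flat on the rim to within what the cameras can measure; the robot touched nothing but the lid.

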